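# Set the drinking cups on their coasters on a home-office desk

## Robot

A 6-joint arm with a two-finger parallel gripper is mounted at the origin on the work surface. World frame = base frame: x ahead of the robot, y to its left, z up, the work surface at z = 0. Lengths are in m, angles in degrees, forces in N, time in s.
With the tool pointing down it reaches from about 0.35 to 0.875 m from the base axis. Payload 4.2 kg.
Tool frame: the origin (TCP) lies on the centre line of the jaws, within the pads' length; the fingertips stand 25 mm ahead of it and the grasp point (between the pads) lies 6 mm ahead of it (finger_overhang is the distance from the TCP to the fingertips, in m); z points along the fingers, y is the line along which they close (so a half turn about z gives the same grasp; the last joint's range is limited). The gripper opens to 87 mm and grips with 3 to 60 N. Pads are 19 mm wide; open, the fingers measure 117 mm over their backs; the gripper's body (75 mm by 190 mm) begins 51 mm behind the grasp point.
Start: joints at [14.817, 22.042, 0.453, 0, -68.411, -14.817], TCP at [0.625, 0, 0.248] pointing down, gripper open.
Joint ranges: [-179.83, 179.83], [-69.29, 118.12], [-61.27, 80.66], [-181.25, 117.63], [-171.15, -9.14], [-177.46, 177.46]. Speed limits (degrees/s): [159.86, 159.86, 180, 180, 180, 180].

## Interface

Orientations are given as a 3x3 rotation matrix whose columns are the frame's x, y, z axes.
In Python, from station import sense, capture, finish_job, spot_in, tip_of, finger_overhang gives the robot as it stands. The module is installed in compiled form; this text tells all that it offers.
- The arm moves only by the tool servo_tool, never from a script. Its arguments are lists of equal length, an entry for each row: "slide": the shift along the tool's x, y, z in m, a list of three; "spin": the turn about the tool's z in degrees; "grip": the closure, from 0 (fully open) to 1 (shut). A call has exactly 5 rows; each row is the pose to reach, as a shift and turn from the pose commanded when the call began, along the tool's axes at that moment; what a row does not reach only later rows make up. A row lasts 1/12 s, in which the tool goes at most 41.7 mm and 7.16 degrees, less where a joint would pass 70% of its speed; a pose out of reach is approached as far as the arm can. A call with a gripper value outside its range is refused whole. The fingers move at their own pace and stop on an object; the grip force is fixed at half the most. Time passes only in rows, so rows that repeat a pose let the fingers close, or fill a call up. It gives the time, the measured TCP pose, the force, the opening and the grip force at its end, in the units of the state.
- sense(): the state, without advancing time (a new reading comes with each control period).
- capture(name): name is "scene" or "side" or "wrist"; returns a dict with "pixels" (384x512x3 uint8, blue, green, red), "depth" (384x512 float32, m along the optical axis (not along the pixel's ray), 0 where there is no reading), "fx", "fy", "cx", "cy" (pixels), "k1" (the pictures are not rectified: a ray, as slopes to the right and down, at radius r is drawn at 1 + k1 r^2 times it, then the intrinsics apply), "R" (3x3) and "t" (3): a world point X has camera coordinates R X + t; the wrist camera has in their place "hand_eye" (4x4, takes a point from camera to tool coordinates, whose origin is the TCP and whose axes are the flange's). Camera axes: x right, y down, z forward; pixel columns grow to the right and rows downward; lengths in m; the calibration is good to about 2 mm. A picture is of the moment at which its call begins: read the wrist's pose just before it.
- finish_job(): hands the job in; it is judged then, once.
Trained networks look in the newest picture that a camera, given by its name, has taken for a name from the list of things; names that differ only in an ending like _2 or _b are one class to them, and where a whole thing is asked for, a point or a joint stands for the part that bears it (a point fixed in the world has none). Each returns a list of dicts, best first, with "conf" (0 to 1); they miss things now and then, are a little off and sometimes report something else, mostly with a low value. They report only what shows in the picture. A call takes as long as a camera call.
- spot_in(thing, camera): "point" ([x, y, z] in m, in world coordinates, good to about 4 mm: the middle of the surface that is visible of it).
- tip_of(thing, camera): "point" ([x, y, z] in m, in world coordinates, good to about 4 mm: a listed point, or the origin of a listed thing).
The state is a dict: "time_s": time; "joints": joint angles; "joint_velocities": joint speeds; "effort": joint torques, N m; "tcp_pos": TCP position; "ee_rot": TCP orientation; "wrist_force": force on the tool from outside, world axes, zero at the start; "moment": the same for the moment, N m; "gripper_width": opening from 0.0 (shut) to 1.0 (fully open); "gripper_force": force on a finger pad.
Only numpy, scipy, OpenCV 4.12 (cv2) and the standard library are available. Lean on these libraries where they do the work, as an engineer would, in place of code of your own. Each camera call takes 0.05 s, during which the arm holds its last target. There are 200 camera calls.

## Task

Stand all four white drinking cups upright on their own coasters: the two with a handle go on the round coasters, the two without a handle on the square ones, and in each pair the larger cup goes on the larger coaster. Put each one well in the middle of its coaster, so that none of its foot overhangs, set it down gently without dropping it, keep it upright all the way, and leave the pen pot where it stands.

Things in the scene. Friction and masses are not known exactly. Their poses are not given: they have to be found in the camera images.
- mug: Large mug with a handle, white stoneware, open at the top, 62 mm outer diameter with upright sides (foot 56 mm), 92 mm high, wall 4 mm. Loose, 200 to 340 g, stands upright. Origin: centre of its underside; z points up. The handle is on its +y side, reaching 54 mm from the axis; its +x and -x sides are free for the fingers.
- espresso_cup: Small (espresso) cup with a handle, white stoneware, open at the top, 50 mm outer diameter with upright sides (foot 42 mm), 58 mm high, wall 4 mm. Loose, 95 to 160 g, stands upright. Origin: centre of its underside; z points up. The handle is on its +y side, reaching 48 mm from the axis; its +x and -x sides are free for the fingers.
- beaker: Large, tall beaker without handle, white stoneware, open at the top, 62 mm outer diameter with upright sides (foot 56 mm), 110 mm high, wall 4 mm. Loose, 200 to 340 g, stands upright. Origin: centre of its underside; z points up. No handle: it can be gripped from any side.
- shot_cup: Small cup without handle, white stoneware, open at the top, 50 mm outer diameter with upright sides (foot 42 mm), 62 mm high, wall 4 mm. Loose, 95 to 160 g, stands upright. Origin: centre of its underside; z points up. No handle: it can be gripped from any side.
- round_large: Large round coaster, 94 mm diameter, plain grey, flat, 8 mm thick, lying on the desk and stuck there (it does not move). Origin: centre of its underside, z up; its top is 8 mm higher.
- round_small: Small round coaster, 70 mm diameter, plain grey, flat, 8 mm thick, lying on the desk and stuck there (it does not move). Origin: centre of its underside, z up; its top is 8 mm higher.
- square_large: Large square coaster, 94 by 94 mm, sides along its x and y, plain grey, flat, 8 mm thick, lying on the desk and stuck there (it does not move). Origin: centre of its underside, z up; its top is 8 mm higher.
- square_small: Small square coaster, 70 by 70 mm, sides along its x and y, plain grey, flat, 8 mm thick, lying on the desk and stuck there (it does not move). Origin: centre of its underside, z up; its top is 8 mm higher.
- pen_pot: Dark metal pen pot, 68 mm diameter, 85 mm high, with four pens standing up to 130 mm above the desk. Loose, 400 g; not a drinking vessel, to be left where it stands. Origin: centre of its underside, z up.

How it is judged (in metres and radians):
At the end, for the whole second after the job is handed in: Each cup stands upright (within 0.1 rad) on its own coaster, its axis within 13 mm of the coaster's centre, its underside 5 to 12 mm above the coaster's, at rest and released; the pen pot is within 30 mm of where it stood (horizontal distance between mug and round_large below 0.013 m and z of mug in the frame of round_large between 0.005 and 0.012 m and angle between each of mug, espresso_cup, beaker, shot_cup's own z axis and vertical below 0.1 rad and linear speed of each of mug, espresso_cup, beaker, shot_cup below 0.02 m/s and contact force between each of mug, espresso_cup, beaker, shot_cup and the fingers below 0.1 N and horizontal distance between espresso_cup and round_small below 0.013 m and z of espresso_cup in the frame of round_small between 0.005 and 0.012 m and horizontal distance between beaker and square_large below 0.013 m and z of beaker in the frame of square_large between 0.005 and 0.012 m and horizontal distance between shot_cup and square_small below 0.013 m and z of shot_cup in the frame of square_small between 0.005 and 0.012 m and distance of pen_pot from where it was at the start of the episode below 0.03 m); the robot touches nothing.
It fails at once if a cup is tipped by more than 0.6 rad (34 degrees) (angle between any of mug, espresso_cup, beaker, shot_cup's own z axis and vertical above 0.6 rad).
It fails at once if a cup is dropped or slammed onto its coaster (faster than 0.35 m/s within 22 mm above it) ((horizontal distance between mug and round_large below 0.04 m and z of mug in the frame of round_large below 0.03 m and linear speed of mug above 0.35 m/s) or (horizontal distance between espresso_cup and round_small below 0.04 m and z of espresso_cup in the frame of round_small below 0.03 m and linear speed of espresso_cup above 0.35 m/s) or (horizontal distance between beaker and square_large below 0.04 m and z of beaker in the frame of square_large below 0.03 m and linear speed of beaker above 0.35 m/s) or (horizontal distance between shot_cup and square_small below 0.04 m and z of shot_cup in the frame of square_small below 0.03 m and linear speed of shot_cup above 0.35 m/s)).
It fails at once if the pen pot is moved by more than 30 mm (distance of pen_pot from where it was at the start of the episode above 0.03 m).
It also fails if it takes over 102 s, if anything falls off the work surface, if the arm or the gripper's body presses on something with over 40 N, if the wrist force passes 120 N, or if a joint passes its speed limit or range.

## Working session

There is one attempt and no reset: what is moved stays moved. The work goes in short steps, Python scripts to look and compute and a tool call to move; the robot and the scene stay as the last step left them, time stands still between calls to the robot, and variables do not carry over. Pictures are saved under pics/ and viewed, at most 14 in all, crops included, and the job is handed in when it is done.

Besides the shell and the picture viewer there is one more tool, called after "Emit:" as name([rows], argument=value, ...), one row to a line, values as JSON. servo_tool: Moves the arm, as the interface text tells. Its arguments: {"type":"object","properties":{"slide":{"type":"array"},"spin":{"type":"array"},"grip":{"type":"array"}},"required":["slide","spin","grip"]}

```bash
mkdir -p pics; cat > h.py <<'E'
import numpy as np, cv2
from station import *
T=["mug","espresso_cup","beaker","shot_cup","round_large","round_small","square_large","square_small","pen_pot"]
E
python3 - <<'E'
from h import *
s=sense();print(s['time_s'],s['tcp_pos'],s['ee_rot'],finger_overhang)
for c in ("scene","side"):
    p=capture(c);cv2.imwrite(f"pics/{c}0.png",p["pixels"]);np.savez(f"{c}0.npz",**p)
    for t in T:
        for f in (tip_of,):
            print(c,t,[(np.round(d["point"],3).tolist(),round(d["conf"],2)) for d in f(t,c)[:3]])
E
```

```text
0.0 [6.24448426e-01 3.89534524e-05 2.46457347e-01] [[-1.78309717e-04 -9.99997568e-01 -2.19814332e-03]
 [-9.99999981e-01  1.78477240e-04 -7.60152724e-05]
 [ 7.64074061e-05  2.19812972e-03 -9.99997581e-01]] 0.025
scene mug []
scene espresso_cup [([0.439, 0.317, -0.002], 0.63)]
scene beaker [([0.605, -0.246, 0.001], 0.95)]
scene shot_cup [([0.619, 0.079, -0.002], 0.73), ([0.606, -0.247, 0.005], 0.39)]
scene round_large [([0.438, 0.014, 0.002], 0.88)]
scene round_small [([0.458, -0.164, -0.003], 0.96)]
scene square_large [([0.597, 0.223, -0.002], 0.63)]
scene square_small [([0.61, -0.075, 0.001], 0.66)]
scene pen_pot [([0.452, 0.148, -0.0], 0.93), ([0.451, -0.336, 0.004], 0.68)]
side mug [([0.454, -0.334, 0.0], 0.72), ([0.619, 0.08, 0.001], 0.26)]
side espresso_cup [([0.436, 0.31, -0.003], 0.58)]
side beaker []
side shot_cup [([0.62, 0.08, -0.002], 0.75), ([0.592, 0.221, 0.005], 0.18)]
side round_large [([0.435, 0.015, 0.003], 0.97)]
side round_small [([0.461, -0.161, 0.001], 0.6)]
side square_large [([0.454, -0.336, -0.001], 0.53)]
side square_small [([0.607, -0.076, -0.001], 0.88)]
side pen_pot [([0.45, 0.144, 0.001], 0.62)]
```

View pics/scene0.png

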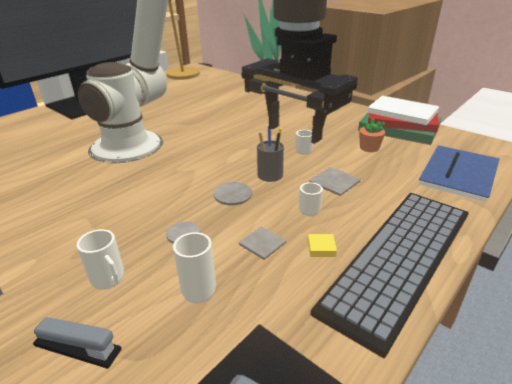

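View pics/side0.png

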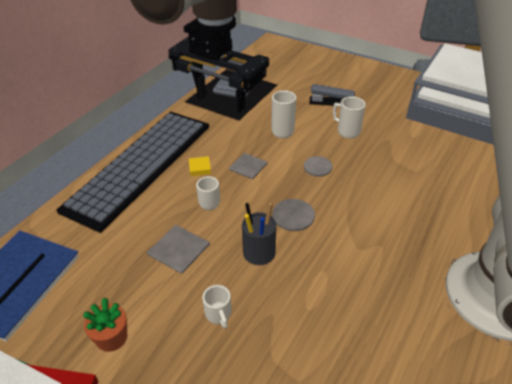

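The scene view shows the mug (102,260) with its handle to the lower right, the beaker (196,267), the shot cup (311,199), the pen pot (270,160) and the espresso cup (304,142). The coasters are round (232,193) and (184,233), and square (335,181) and (263,243). The side view agrees: espresso cup (217,303) with handle towards the bottom, mug (351,115) with handle to the left. Next I'll refine the positions with depth.

```bash
cat >> h.py <<'E'
from scipy.optimize import least_squares
def cloud(p):
    v,u=np.mgrid[:384,:512]; K=np.array([[p["fx"],0,p["cx"]],[0,p["fy"],p["cy"]],[0,0,1.]])
    n=cv2.undistortPoints(np.stack([u,v],-1).reshape(-1,1,2).astype(float),K,np.array([float(p["k1"]),0,0,0,0])).reshape(-1,2)
    z=p["depth"].reshape(-1); ok=z>0
    X=np.c_[n*z[:,None],z]
    return X,ok,p["pixels"].reshape(-1,3).astype(float)
def world(p,pose=None):
    X,ok,c=cloud(p)
    if "R" in p: W=(X-p["t"])@p["R"]
    else:
        H=p["hand_eye"]; W=(X@H[:3,:3].T+H[:3,3])@pose[1].T+pose[0]
    return W[ok],c[ok]
def fitcircle(P,r,c0):
    f=lambda q:np.hypot(*(P-q).T)-r
    return least_squares(f,c0,loss="soft_l1",f_scale=.002)
E
python3 - <<'E'
from h import *
cups={"mug":(.454,-.335,.031,.092),"espresso_cup":(.438,.313,.025,.058),"beaker":(.605,-.246,.031,.11),"shot_cup":(.62,.08,.025,.062),"pen_pot":(.451,.146,.034,.085)}
co={"round_large":(.437,.015),"round_small":(.459,-.162),"square_large":(.595,.222),"square_small":(.608,-.075)}
for c in("scene","side"):
    p=dict(np.load(c+"0.npz"));W,col=world(p)
    print(c,"table z",np.median(W[(abs(W[:,0]-.52)<.03)&(abs(W[:,1]+.0)<.05)][:,2]))
    for n,(x,y,r,h) in cups.items():
        d=np.hypot(W[:,0]-x,W[:,1]-y)
        m=(d<.07)&(W[:,2]>.012)&(W[:,2]<h+.01)
        P=W[m]
        if len(P)<20: print(n,len(P));continue
        a=fitcircle(P[P[:,2]<h-.008][:,:2],r,[x,y]);q=a.x
        dd=np.hypot(*(P[:,:2]-q).T);H=P[(dd>r+.008)&(dd<r+.03)]
        ang=np.degrees(np.arctan2(*(H[:,:2].mean(0)-q)[::-1])) if len(H) else None
        print(n,q.round(4),"med|res|",np.median(abs(a.fun)).round(4),len(P),"top",np.percentile(P[:,2],97).round(3),"handle",len(H),ang)
    for n,(x,y) in co.items():
        d=np.hypot(W[:,0]-x,W[:,1]-y)
        sat=col.max(1)-col.min(1)
        m=(d<.075)&(W[:,2]>-.005)&(W[:,2]<.02)&(sat<30)
        P=W[m];
        if len(P)<20: print(n,len(P));continue
        q=P[:,:2].astype(np.float32);rc=cv2.minAreaRect(q*1000);ec=cv2.minEnclosingCircle(q*1000)
        print(n,"mean",q.mean(0).round(4),"z",np.median(P[:,2]).round(4),len(P),"rect",np.round(rc[0],1),np.round(rc[1],1),round(rc[2]),"circ",np.round(ec[0],1),round(ec[1],1))
E
```

```text
scene table z -0.0009208594406147201
mug [ 0.4543 -0.3349] med|res| 0.0019 1934 top 0.091 handle 123 -6.272235521772297
espresso_cup [0.4367 0.3102] med|res| 0.0014 320 top 0.056 handle 0 None
beaker [ 0.6065 -0.2466] med|res| 0.001 2319 top 0.109 handle 0 None
shot_cup [0.6182 0.0786] med|res| 0.0012 617 top 0.061 handle 0 None
pen_pot [0.4471 0.1452] med|res| 0.0009 889 top 0.088 handle 0 None
round_large mean [0.4403 0.0102] z 0.0064 674 rect [438.3  13. ] [90.5 90.7] 79 circ [437.8  14.8] 47.2
round_small mean [ 0.4558 -0.1625] z 0.0067 390 rect [ 455.5 -163.1] [67.7 58.2] 79 circ [ 462.6 -165.9] 39.0
square_large mean [0.5993 0.2174] z 0.0062 745 rect [596.9 220.8] [93.6 92.4] 87 circ [597.1 219.4] 62.6
square_small mean [ 0.6128 -0.0806] z 0.0064 801 rect [611.2 -78.2] [69.6 71. ] 90 circ [610.7 -77.6] 47.5
side table z 0.0023668644022629974
mug [ 0.4551 -0.3342] med|res| 0.0017 942 top 0.092 handle 53 -1.5858018240825844
espresso_cup [0.4352 0.3117] med|res| 0.0022 872 top 0.059 handle 56 141.11652038659346
beaker [ 0.6069 -0.2457] med|res| 0.0013 988 top 0.11 handle 0 None
shot_cup [0.6183 0.0801] med|res| 0.0016 624 top 0.063 handle 0 None
pen_pot [0.4485 0.1447] med|res| 0.0007 1362 top 0.087 handle 0 None
round_large mean [0.4359 0.0186] z 0.0074 1023 rect [436.4  16.8] [93.1 92.9] 58 circ [439.2  16.2] 49.2
round_small mean [ 0.4615 -0.1578] z 0.0075 419 rect [ 462.4 -159.3] [66.  68.8] 24 circ [ 460.1 -160. ] 36.2
square_large mean [0.5945 0.226 ] z 0.0077 1569 rect [596.4 223.7] [94.9 94.9] 88 circ [595.2 224. ] 64.3
square_small mean [ 0.6096 -0.0734] z 0.0076 530 rect [610.1 -75.3] [69.9 72.5] 0 circ [609.1 -73.5] 45.6
```

Emit:
servo_tool([
  [-0.04, 0.003, 0.01],
  [-0.079, 0.006, 0.02],
  [-0.079, 0.006, 0.06],
  [-0.079, 0.006, 0.1],
  [-0.079, 0.006, 0.12],
], spin=[0, 0, 0, 0, 0], grip=[0, 0, 0, 0, 0])

```text
time_s: 1.42
tcp_pos: [0.6163, 0.0795, 0.123]
ee_rot: [[0.0, -1.0, -0.007], [-1.0, -0.0, -0.001], [0.001, 0.007, -1.0]]
wrist_force: [-0.2, -0.8, -1.2]
gripper_width: 0.998
gripper_force: 0.0
```

Emit:
servo_tool([
  [0, 0, 0],
  [0, 0, 0.02],
  [0, 0, 0.045],
  [0, 0, 0.07],
  [0, 0, 0.079],
], spin=[0, 0, 0, 0, 0], grip=[0, 0, 0, 0, 0])

```text
time_s: 1.83
tcp_pos: [0.6183, 0.0786, 0.047]
ee_rot: [[-0.001, -1.0, -0.003], [-1.0, 0.001, -0.001], [0.001, 0.003, -1.0]]
wrist_force: [-0.9, 0.1, -0.5]
gripper_width: 1.001
gripper_force: 0.0
```

Emit:
servo_tool([
  [0, 0, 0],
  [0, 0, 0],
  [0, 0, 0],
  [0, 0, 0],
  [0, 0, 0],
], spin=[0, 0, 0, 0, 0], grip=[0, 0, 0, 0, 0])

```text
time_s: 2.25
tcp_pos: [0.6199, 0.0793, 0.0502]
ee_rot: [[0.0, -1.0, 0.003], [-1.0, -0.0, 0.001], [-0.001, -0.003, -1.0]]
wrist_force: [0.3, -0.6, -0.0]
gripper_width: 0.996
gripper_force: 0.0
```

Emit:
servo_tool([
  [0, 0, 0],
  [0, 0, 0],
  [0, 0, 0],
  [0, 0, 0],
  [0, 0, 0],
], spin=[0, 0, 0, 0, 0], grip=[1, 1, 1, 1, 1])

```text
time_s: 2.67
tcp_pos: [0.6189, 0.079, 0.0485]
ee_rot: [[0.0, -1.0, -0.0], [-1.0, -0.0, -0.0], [0.0, 0.0, -1.0]]
wrist_force: [0.3, -0.4, -0.4]
gripper_width: 0.707
gripper_force: 0.0
```

Emit:
servo_tool([
  [0, 0, 0],
  [0, 0, 0],
  [0, 0, 0],
  [0, 0, 0],
  [0, 0, 0],
], spin=[0, 0, 0, 0, 0], grip=[1, 1, 1, 1, 1])

```text
time_s: 3.08
tcp_pos: [0.6189, 0.079, 0.0485]
ee_rot: [[0.0, -1.0, -0.0], [-1.0, -0.0, -0.0], [0.0, 0.0, -1.0]]
wrist_force: [-1.9, 0.9, 0.5]
gripper_width: 0.559
gripper_force: 32.5
```

Emit:
servo_tool([
  [0, 0, -0.015],
  [0, 0, -0.04],
  [0.03, 0.002, -0.05],
  [0.06, 0.004, -0.05],
  [0.09, 0.006, -0.05],
], spin=[0, 0, 0, 0, 0], grip=[1, 1, 1, 1, 1])

```text
time_s: 3.5
tcp_pos: [0.6132, -0.0113, 0.0994]
ee_rot: [[0.001, -1.0, 0.002], [-1.0, -0.001, 0.001], [-0.001, -0.002, -1.0]]
wrist_force: [0.4, -0.1, -0.8]
gripper_width: 0.559
gripper_force: 35.2
```

Emit:
servo_tool([
  [0.03, 0.001, 0],
  [0.05, 0.002, 0],
  [0.065, 0.003, 0],
  [0.065, 0.003, 0],
  [0.065, 0.003, 0.01],
], spin=[0, 0, 0, 0, 0], grip=[1, 1, 1, 1, 1])

```text
time_s: 3.92
tcp_pos: [0.6114, -0.0765, 0.09]
ee_rot: [[-0.001, -1.0, 0.004], [-1.0, 0.001, 0.0], [-0.0, -0.004, -1.0]]
wrist_force: [0.6, 0.3, -0.6]
gripper_width: 0.555
gripper_force: 35.2
```

Emit:
servo_tool([
  [0, 0, 0.008],
  [0, 0, 0.016],
  [0, 0, 0.022],
  [0, 0, 0.026],
  [0, 0, 0.028],
], spin=[0, 0, 0, 0, 0], grip=[1, 1, 1, 1, 1])

```text
time_s: 4.33
tcp_pos: [0.6096, -0.0754, 0.0593]
ee_rot: [[0.001, -1.0, -0.002], [-1.0, -0.001, -0.0], [0.0, 0.002, -1.0]]
wrist_force: [0.5, 1.3, -1.8]
gripper_width: 0.559
gripper_force: 35.2
```

Emit:
servo_tool([
  [0, 0, 0.001],
  [0, 0, 0.002],
  [0, 0, 0.003],
  [0, 0, 0.004],
  [0, 0, 0.004],
], spin=[0, 0, 0, 0, 0], grip=[1, 1, 1, 1, 1])

```text
time_s: 4.75
tcp_pos: [0.61, -0.076, 0.0567]
ee_rot: [[-0.0, -1.0, 0.0], [-1.0, 0.0, 0.0], [-0.0, -0.0, -1.0]]
wrist_force: [1.2, -0.7, -0.3]
gripper_width: 0.556
gripper_force: 35.2
```

Near contact; go down 1 mm more, then open and retreat upwards.

Emit:
servo_tool([
  [0, 0, 0.001],
  [0, 0, 0.001],
  [0, 0, 0.001],
  [0, 0, 0.001],
  [0, 0, 0.001],
], spin=[0, 0, 0, 0, 0], grip=[1, 1, 1, 1, 1])

```text
time_s: 5.17
tcp_pos: [0.6101, -0.076, 0.0565]
ee_rot: [[0.0, -1.0, 0.001], [-1.0, -0.0, -0.0], [0.0, -0.001, -1.0]]
wrist_force: [-2.2, 1.2, 5.9]
gripper_width: 0.561
gripper_force: 35.3
```

Emit:
servo_tool([
  [0, 0, 0],
  [0, 0, 0],
  [0, 0, 0],
  [0, 0, 0],
  [0, 0, 0],
], spin=[0, 0, 0, 0, 0], grip=[0, 0, 0, 0, 0])

```text
time_s: 5.58
tcp_pos: [0.61, -0.076, 0.0552]
ee_rot: [[-0.0, -1.0, -0.0], [-1.0, 0.0, -0.0], [0.0, 0.0, -1.0]]
wrist_force: [0.1, 1.2, -0.1]
gripper_width: 0.852
gripper_force: 0.0
```

Emit:
servo_tool([
  [0, 0, 0],
  [0, 0, 0],
  [0, 0, 0],
  [0, 0, 0],
  [0, 0, 0],
], spin=[0, 0, 0, 0, 0], grip=[0, 0, 0, 0, 0])

```text
time_s: 6.0
tcp_pos: [0.61, -0.076, 0.0555]
ee_rot: [[0.0, -1.0, 0.0], [-1.0, -0.0, 0.0], [-0.0, -0.0, -1.0]]
wrist_force: [0.1, 0.2, -0.2]
gripper_width: 1.002
gripper_force: 0.0
```

Emit:
servo_tool([
  [0, 0, -0.01],
  [0, 0, -0.03],
  [0, 0, -0.06],
  [0, 0, -0.09],
  [0, 0, -0.12],
], spin=[0, 0, 0, 0, 0], grip=[0, 0, 0, 0, 0])

```text
time_s: 6.42
tcp_pos: [0.6098, -0.076, 0.1776]
ee_rot: [[0.0, -1.0, 0.0], [-1.0, -0.0, -0.0], [0.0, -0.0, -1.0]]
wrist_force: [1.0, 0.8, 0.1]
gripper_width: 1.003
gripper_force: 0.0
```

Emit:
servo_tool([
  [0.04, 0.001, 0],
  [0.08, 0.002, 0],
  [0.12, 0.003, 0],
  [0.155, 0.003, 0],
  [0.17, 0.003, 0],
], spin=[0, 0, 0, 0, 0], grip=[0, 0, 0, 0, 0])

```text
time_s: 6.83
tcp_pos: [0.6064, -0.2499, 0.1765]
ee_rot: [[-0.003, -1.0, 0.001], [-1.0, 0.003, -0.001], [0.001, -0.001, -1.0]]
wrist_force: [0.9, 0.7, -0.3]
gripper_width: 1.002
gripper_force: 0.0
```

Emit:
servo_tool([
  [0, 0, 0],
  [0, 0, 0.025],
  [0, 0, 0.05],
  [0, 0, 0.075],
  [0, 0, 0.087],
], spin=[0, 0, 0, 0, 0], grip=[0, 0, 0, 0, 0])

```text
time_s: 7.25
tcp_pos: [0.6053, -0.2444, 0.0857]
ee_rot: [[0.0, -1.0, -0.005], [-1.0, -0.0, 0.002], [-0.002, 0.005, -1.0]]
wrist_force: [0.9, -0.1, -0.5]
gripper_width: 0.998
gripper_force: 0.0
```

Emit:
servo_tool([
  [0, 0, 0],
  [0, 0, 0],
  [0, 0, 0],
  [0, 0, 0],
  [0, 0, 0],
], spin=[0, 0, 0, 0, 0], grip=[0, 0, 1, 1, 1])

```text
time_s: 7.67
tcp_pos: [0.6079, -0.246, 0.0903]
ee_rot: [[0.0, -1.0, 0.003], [-1.0, -0.0, -0.001], [0.001, -0.003, -1.0]]
wrist_force: [0.5, -0.4, 0.3]
gripper_width: 0.858
gripper_force: 0.0
```

Emit:
servo_tool([
  [0, 0, 0],
  [0, 0, 0],
  [0, 0, 0],
  [0, 0, 0],
  [0, 0, 0],
], spin=[0, 0, 0, 0, 0], grip=[1, 1, 1, 1, 1])

```text
time_s: 8.08
tcp_pos: [0.6071, -0.2461, 0.0894]
ee_rot: [[0.0, -1.0, 0.001], [-1.0, -0.0, -0.0], [0.0, -0.001, -1.0]]
wrist_force: [-1.1, 1.3, 3.6]
gripper_width: 0.705
gripper_force: 30.0
```

Emit:
servo_tool([
  [0, 0, -0.015],
  [0, 0, -0.045],
  [0, 0, -0.08],
  [-0.02, 0, -0.1],
  [-0.05, 0, -0.1],
], spin=[0, 0, 0, 0, 0], grip=[1, 1, 1, 1, 1])

```text
time_s: 8.5
tcp_pos: [0.6095, -0.1981, 0.1935]
ee_rot: [[-0.003, -1.0, 0.01], [-1.0, 0.003, -0.003], [0.003, -0.01, -1.0]]
wrist_force: [2.1, 1.6, -2.1]
gripper_width: 0.703
gripper_force: 30.0
```

Emit:
servo_tool([
  [-0.037, 0, 0],
  [-0.074, 0, 0],
  [-0.111, 0.002, 0],
  [-0.148, 0.004, 0],
  [-0.185, 0.005, 0],
], spin=[0, 0, 0, 0, 0], grip=[1, 1, 1, 1, 1])

```text
time_s: 8.92
tcp_pos: [0.6009, -0.0093, 0.1873]
ee_rot: [[-0.001, -1.0, -0.002], [-1.0, 0.001, 0.0], [-0.0, 0.002, -1.0]]
wrist_force: [-0.2, 0.6, -1.6]
gripper_width: 0.711
gripper_force: 30.0
```

Emit:
servo_tool([
  [-0.037, 0.001, 0],
  [-0.074, 0.002, 0],
  [-0.111, 0.003, 0],
  [-0.148, 0.004, 0],
  [-0.18, 0.005, 0],
], spin=[0, 0, 0, 0, 0], grip=[1, 1, 1, 1, 1])

```text
time_s: 9.33
tcp_pos: [0.5961, 0.1713, 0.1873]
ee_rot: [[0.0, -1.0, -0.002], [-1.0, -0.0, -0.0], [0.0, 0.002, -1.0]]
wrist_force: [-0.2, -0.5, -2.0]
gripper_width: 0.706
gripper_force: 30.0
```

Emit:
servo_tool([
  [-0.025, 0, 0],
  [-0.04, 0, 0],
  [-0.05, 0, 0.01],
  [-0.053, 0, 0.03],
  [-0.053, 0, 0.05],
], spin=[0, 0, 0, 0, 0], grip=[1, 1, 1, 1, 1])

```text
time_s: 9.75
tcp_pos: [0.5969, 0.2224, 0.1374]
ee_rot: [[0.0, -1.0, 0.0], [-1.0, -0.0, 0.001], [-0.001, -0.0, -1.0]]
wrist_force: [-0.8, -0.4, -3.1]
gripper_width: 0.714
gripper_force: 30.0
```

Emit:
servo_tool([
  [0, 0, 0.012],
  [0, 0, 0.022],
  [0, 0, 0.03],
  [0, 0, 0.036],
  [0, 0, 0.038],
], spin=[0, 0, 0, 0, 0], grip=[1, 1, 1, 1, 1])

```text
time_s: 10.17
tcp_pos: [0.5968, 0.2213, 0.0994]
ee_rot: [[-0.001, -1.0, -0.001], [-1.0, 0.001, -0.001], [0.001, 0.001, -1.0]]
wrist_force: [0.3, 0.3, -3.0]
gripper_width: 0.702
gripper_force: 30.0
```

Emit:
servo_tool([
  [0, 0, 0.001],
  [0, 0, 0.002],
  [0, 0, 0.003],
  [0, 0, 0.004],
  [0, 0, 0.005],
], spin=[0, 0, 0, 0, 0], grip=[1, 1, 1, 1, 1])

```text
time_s: 10.58
tcp_pos: [0.5974, 0.2223, 0.0973]
ee_rot: [[0.001, -1.0, 0.002], [-1.0, -0.001, 0.0], [-0.0, -0.002, -1.0]]
wrist_force: [-4.1, -1.2, 8.9]
gripper_width: 0.707
gripper_force: 30.0
```

Emit:
servo_tool([
  [0, 0, 0],
  [0, 0, 0],
  [0, 0, 0],
  [0, 0, 0],
  [0, 0, 0],
], spin=[0, 0, 0, 0, 0], grip=[1, 1, 1, 1, 1])

```text
time_s: 11.0
tcp_pos: [0.5974, 0.2223, 0.0974]
ee_rot: [[0.001, -1.0, 0.002], [-1.0, -0.001, 0.001], [-0.001, -0.002, -1.0]]
wrist_force: [-3.4, -0.0, 5.3]
gripper_width: 0.705
gripper_force: 30.0
```

Emit:
servo_tool([
  [0, 0, 0],
  [0, 0, 0],
  [0, 0, 0],
  [0, 0, 0],
  [0, 0, 0],
], spin=[0, 0, 0, 0, 0], grip=[0, 0, 0, 0, 0])

```text
time_s: 11.42
tcp_pos: [0.597, 0.2221, 0.0953]
ee_rot: [[0.0, -1.0, -0.0], [-1.0, -0.0, -0.0], [0.0, 0.0, -1.0]]
wrist_force: [0.5, 0.7, 0.5]
gripper_width: 0.965
gripper_force: 0.0
```

Emit:
servo_tool([
  [0, 0, 0],
  [0, 0, 0],
  [0, 0, 0],
  [0, 0, 0],
  [0, 0, -0.005],
], spin=[0, 0, 0, 0, 0], grip=[0, 0, 0, 0, 0])

```text
time_s: 11.83
tcp_pos: [0.5963, 0.2217, 0.0996]
ee_rot: [[-0.0, -1.0, -0.002], [-1.0, 0.0, -0.001], [0.001, 0.002, -1.0]]
wrist_force: [0.2, -0.8, -0.4]
gripper_width: 1.002
gripper_force: 0.0
```

Emit:
servo_tool([
  [0, 0, -0.025],
  [0, 0, -0.055],
  [0, 0, -0.09],
  [0, 0, -0.13],
  [-0.01, 0.02, -0.15],
], spin=[0, 0, 0, 0, 0], grip=[0, 0, 0, 0, 0])

```text
time_s: 12.25
tcp_pos: [0.5806, 0.2316, 0.2562]
ee_rot: [[-0.002, -1.0, 0.009], [-1.0, 0.002, 0.003], [-0.003, -0.009, -1.0]]
wrist_force: [-0.6, 1.2, 1.2]
gripper_width: 1.003
gripper_force: 0.0
```

Emit:
servo_tool([
  [-0.02, 0.035, 0],
  [-0.04, 0.07, 0],
  [-0.06, 0.1, 0],
  [-0.07, 0.125, 0],
  [-0.0785, 0.14, 0],
], spin=[-7, -14, -21, -28, -35], grip=[0, 0, 0, 0, 0])

```text
time_s: 12.67
tcp_pos: [0.4345, 0.3111, 0.2514]
ee_rot: [[0.58, -0.815, 0.0], [-0.815, -0.58, 0.001], [-0.001, -0.001, -1.0]]
wrist_force: [-0.7, 0.0, 0.3]
gripper_width: 1.002
gripper_force: 0.0
```

Emit:
servo_tool([
  [0, 0, 0],
  [0, 0, 0],
  [0, 0, 0],
  [0, 0, 0],
  [0, 0, 0],
], spin=[-7, -14, -16, -16, -16], grip=[0, 0, 0, 0, 0])

```text
time_s: 13.08
tcp_pos: [0.4369, 0.3105, 0.251]
ee_rot: [[0.776, -0.63, 0.0], [-0.63, -0.776, 0.0], [0.0, -0.001, -1.0]]
wrist_force: [-0.3, 0.1, 0.0]
gripper_width: 0.998
gripper_force: 0.0
```

```bash
python3 - <<'E'
from h import *
s=sense();p=capture("wrist");cv2.imwrite("pics/w1.png",p["pixels"])
print(s["tcp_pos"],s["ee_rot"].round(3) if hasattr(s["ee_rot"],"round") else s["ee_rot"])
W,c=world(p,(np.array(s["tcp_pos"]),np.array(s["ee_rot"])))
P=W[(W[:,2]>.012)&(W[:,2]<.07)&(np.hypot(W[:,0]-.436,W[:,1]-.311)<.065)]
q=fitcircle(P[P[:,2]>.048][:,:2],.023,[.436,.311]).x
d=np.hypot(*(P[:,:2]-q).T);H=P[(d>.032)&(d<.055)]
print(q,len(P),len(H),np.degrees(np.arctan2(*(H[:,:2].mean(0)-q)[::-1])),H.mean(0))
for t in("espresso_cup",):print(tip_of(t,"wrist"))
for cam in("scene","side"):
    capture(cam)
    for t in("beaker","shot_cup"):print(cam,t,[(np.round(d["point"],3),round(d["conf"],2)) for d in tip_of(t,cam)[:2]])
E
```

```text
[0.43693167 0.31052394 0.25095771] [[ 0.776 -0.63   0.   ]
 [-0.63  -0.776  0.   ]
 [ 0.    -0.001 -1.   ]]
[0.43697516 0.31003011] 1429 81 142.541395828013 [0.40653472 0.33335296 0.0468898 ]
[]
scene beaker [(array([0.598, 0.22 , 0.01 ]), 0.96)]
scene shot_cup [(array([ 0.61 , -0.074,  0.008]), 0.91)]
side beaker [(array([0.596, 0.225, 0.005]), 0.69)]
side shot_cup []
```

View pics/w1.png

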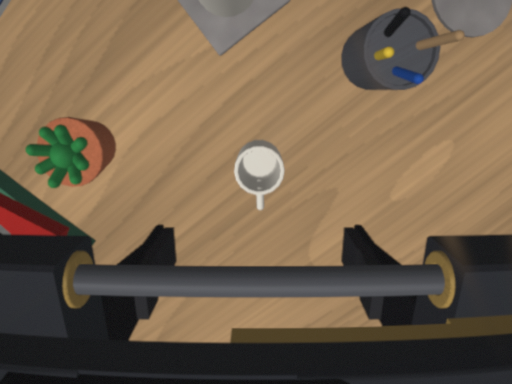

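The wrist view shows the espresso cup (260,168) centred between the fingers, with its handle (260,200) square to the closing line and the pen pot (395,50) clear. I'll descend and grip.

Emit:
servo_tool([
  [0, 0, 0.035],
  [0, 0, 0.075],
  [0, 0, 0.11],
  [0, 0, 0.13],
  [0, 0, 0.14],
], spin=[0, 0, 0, 0, 0], grip=[0, 0, 0, 0, 0])

```text
time_s: 13.9
tcp_pos: [0.4357, 0.309, 0.1072]
ee_rot: [[0.777, -0.63, -0.004], [-0.63, -0.777, -0.005], [-0.0, 0.006, -1.0]]
wrist_force: [-0.8, -0.2, -0.1]
gripper_width: 0.998
gripper_force: 0.0
```

Emit:
servo_tool([
  [0, 0, 0.015],
  [0, 0, 0.03],
  [0, 0, 0.045],
  [0, 0, 0.058],
  [0, 0, 0.065],
], spin=[0, 0, 0, 0, 0], grip=[0, 0, 0, 0, 0])

```text
time_s: 14.32
tcp_pos: [0.4371, 0.3107, 0.0449]
ee_rot: [[0.777, -0.629, -0.0], [-0.629, -0.777, -0.0], [0.0, 0.0, -1.0]]
wrist_force: [-0.3, 0.8, -0.3]
gripper_width: 1.002
gripper_force: 0.0
```

Emit:
servo_tool([
  [0, 0, 0],
  [0, 0, 0],
  [0, 0, 0],
  [0, 0, 0],
  [0, 0, 0],
], spin=[0, 0, 0, 0, 0], grip=[0, 1, 1, 1, 1])

```text
time_s: 14.73
tcp_pos: [0.4373, 0.311, 0.0464]
ee_rot: [[0.777, -0.629, 0.001], [-0.629, -0.777, 0.001], [0.0, -0.002, -1.0]]
wrist_force: [0.1, 0.2, 0.2]
gripper_width: 0.783
gripper_force: 0.0
```

Emit:
servo_tool([
  [0, 0, 0],
  [0, 0, 0],
  [0, 0, 0],
  [0, 0, 0],
  [0, 0, 0],
], spin=[0, 0, 0, 0, 0], grip=[1, 1, 1, 1, 1])

```text
time_s: 15.15
tcp_pos: [0.4369, 0.3104, 0.0457]
ee_rot: [[0.777, -0.629, -0.0], [-0.629, -0.777, -0.0], [0.0, 0.0, -1.0]]
wrist_force: [-0.3, 0.1, 1.8]
gripper_width: 0.542
gripper_force: 29.9
```

Emit:
servo_tool([
  [0, 0, 0],
  [0, 0, 0],
  [0, 0, 0],
  [0, 0, 0],
  [0, 0, 0],
], spin=[0, 0, 0, 0, 0], grip=[1, 1, 1, 1, 1])

```text
time_s: 15.57
tcp_pos: [0.4369, 0.3104, 0.0457]
ee_rot: [[0.777, -0.629, -0.0], [-0.629, -0.777, -0.0], [0.0, 0.0, -1.0]]
wrist_force: [-1.0, -0.8, 4.2]
gripper_width: 0.541
gripper_force: 29.9
```

Emit:
servo_tool([
  [0, 0, -0.015],
  [0, 0, -0.045],
  [0, 0, -0.08],
  [0, 0, -0.12],
  [0, 0, -0.15],
], spin=[0, 0, 7, 14, 21], grip=[1, 1, 1, 1, 1])

```text
time_s: 15.98
tcp_pos: [0.4374, 0.3109, 0.1979]
ee_rot: [[0.495, -0.869, 0.002], [-0.869, -0.495, 0.002], [-0.001, -0.002, -1.0]]
wrist_force: [0.7, 0.7, -1.7]
gripper_width: 0.543
gripper_force: 29.8
```

Emit:
servo_tool([
  [0, 0, -0.01],
  [0, 0, -0.01],
  [0, 0, -0.01],
  [0, 0, -0.01],
  [0, 0, -0.01],
], spin=[7, 14, 21, 28, 30], grip=[1, 1, 1, 1, 1])

```text
time_s: 16.4
tcp_pos: [0.4367, 0.3104, 0.2048]
ee_rot: [[-0.005, -1.0, -0.001], [-1.0, 0.005, -0.0], [0.0, 0.001, -1.0]]
wrist_force: [-0.3, 0.4, -1.1]
gripper_width: 0.54
gripper_force: 29.8
```

Emit:
servo_tool([
  [0.02, 0, 0],
  [0.055, -0.002, 0],
  [0.092, -0.004, 0],
  [0.129, -0.006, 0],
  [0.166, -0.008, 0],
], spin=[0, 0, 0, 0, 0], grip=[1, 1, 1, 1, 1])

```text
time_s: 16.82
tcp_pos: [0.4444, 0.1431, 0.2048]
ee_rot: [[0.001, -1.0, -0.001], [-1.0, -0.001, -0.0], [0.0, 0.001, -1.0]]
wrist_force: [1.2, 0.4, -1.5]
gripper_width: 0.541
gripper_force: 29.8
```

Emit:
servo_tool([
  [0.037, -0.002, 0],
  [0.074, -0.004, 0],
  [0.111, -0.006, 0],
  [0.148, -0.008, 0],
  [0.185, -0.01, 0],
], spin=[0, 0, 0, 0, 0], grip=[1, 1, 1, 1, 1])

```text
time_s: 17.23
tcp_pos: [0.4545, -0.0421, 0.2051]
ee_rot: [[0.0, -1.0, -0.0], [-1.0, -0.0, 0.0], [-0.0, 0.0, -1.0]]
wrist_force: [0.3, 0.5, -1.1]
gripper_width: 0.542
gripper_force: 29.8
```

Emit:
servo_tool([
  [0.037, -0.002, 0],
  [0.074, -0.004, 0],
  [0.1, -0.005, 0],
  [0.115, -0.005, 0.01],
  [0.121, -0.005, 0.04],
], spin=[0, 0, 0, 0, 0], grip=[1, 1, 1, 1, 1])

```text
time_s: 17.65
tcp_pos: [0.463, -0.1641, 0.1682]
ee_rot: [[-0.002, -1.0, 0.01], [-1.0, 0.002, -0.001], [0.001, -0.01, -1.0]]
wrist_force: [1.2, 1.2, -1.5]
gripper_width: 0.543
gripper_force: 29.8
```

Emit:
servo_tool([
  [0, 0, 0.015],
  [0, 0, 0.035],
  [0, 0, 0.055],
  [0, 0, 0.07],
  [0, 0, 0.08],
], spin=[0, 0, 0, 0, 0], grip=[1, 1, 1, 1, 1])

```text
time_s: 18.07
tcp_pos: [0.4588, -0.1614, 0.0832]
ee_rot: [[-0.001, -1.0, -0.003], [-1.0, 0.001, 0.001], [-0.001, 0.003, -1.0]]
wrist_force: [-0.2, -0.3, -2.0]
gripper_width: 0.545
gripper_force: 29.8
```

Emit:
servo_tool([
  [0, 0, 0.008],
  [0, 0, 0.015],
  [0, 0, 0.021],
  [0, 0, 0.025],
  [0, 0, 0.027],
], spin=[0, 0, 0, 0, 0], grip=[1, 1, 1, 1, 1])

```text
time_s: 18.48
tcp_pos: [0.46, -0.1614, 0.0582]
ee_rot: [[0.0, -1.0, -0.0], [-1.0, -0.0, 0.0], [-0.0, 0.0, -1.0]]
wrist_force: [-0.3, -0.1, -1.4]
gripper_width: 0.541
gripper_force: 29.8
```

Emit:
servo_tool([
  [0, 0, 0.001],
  [0, 0, 0.002],
  [0, 0, 0.003],
  [0, 0, 0.004],
  [0, 0, 0.005],
], spin=[0, 0, 0, 0, 0], grip=[1, 1, 1, 1, 1])

```text
time_s: 18.9
tcp_pos: [0.4602, -0.1615, 0.0538]
ee_rot: [[0.0, -1.0, 0.001], [-1.0, -0.0, -0.0], [0.0, -0.001, -1.0]]
wrist_force: [-0.6, 1.1, -0.9]
gripper_width: 0.537
gripper_force: 29.8
```

Emit:
servo_tool([
  [0, 0, 0],
  [0, 0, 0],
  [0, 0, 0],
  [0, 0, 0],
  [0, 0, 0],
], spin=[0, 0, 0, 0, 0], grip=[1, 1, 1, 1, 1])

```text
time_s: 19.32
tcp_pos: [0.4602, -0.1615, 0.0537]
ee_rot: [[0.0, -1.0, 0.0], [-1.0, -0.0, -0.0], [0.0, -0.0, -1.0]]
wrist_force: [-0.7, -0.2, 0.7]
gripper_width: 0.544
gripper_force: 29.8
```

Emit:
servo_tool([
  [0, 0, 0.001],
  [0, 0, 0.001],
  [0, 0, 0.001],
  [0, 0, 0.001],
  [0, 0, 0.001],
], spin=[0, 0, 0, 0, 0], grip=[1, 1, 0, 0, 0])

```text
time_s: 19.73
tcp_pos: [0.46, -0.1615, 0.0526]
ee_rot: [[0.0, -1.0, 0.0], [-1.0, -0.0, -0.0], [0.0, -0.0, -1.0]]
wrist_force: [-0.1, -1.1, -0.5]
gripper_width: 0.69
gripper_force: 0.0
```

Emit:
servo_tool([
  [0, 0, 0],
  [0, 0, 0],
  [0, 0, 0],
  [0, 0, 0],
  [0, 0, 0],
], spin=[0, 0, 0, 0, 0], grip=[0, 0, 0, 0, 0])

```text
time_s: 20.15
tcp_pos: [0.46, -0.1615, 0.0525]
ee_rot: [[0.0, -1.0, -0.0], [-1.0, -0.0, -0.0], [0.0, 0.0, -1.0]]
wrist_force: [0.9, -0.1, -1.1]
gripper_width: 0.979
gripper_force: 0.0
```

Emit:
servo_tool([
  [0, 0, 0],
  [0, 0, 0],
  [0, 0, -0.01],
  [0, 0, -0.03],
  [0, 0, -0.06],
], spin=[0, 0, 0, 0, 0], grip=[0, 0, 0, 0, 0])

```text
time_s: 20.57
tcp_pos: [0.458, -0.1613, 0.1111]
ee_rot: [[-0.001, -1.0, -0.006], [-1.0, 0.001, 0.001], [-0.001, 0.006, -1.0]]
wrist_force: [0.3, 0.7, 0.5]
gripper_width: 0.994
gripper_force: 0.0
```

Emit:
servo_tool([
  [0, 0, -0.04],
  [0, 0, -0.08],
  [0, 0, -0.12],
  [0.03, 0.001, -0.14],
  [0.07, 0.002, -0.14],
], spin=[0, 0, 0, 0, 0], grip=[0, 0, 0, 0, 0])

```text
time_s: 20.98
tcp_pos: [0.4609, -0.2315, 0.2594]
ee_rot: [[0.006, -1.0, 0.013], [-1.0, -0.006, -0.003], [0.004, -0.013, -1.0]]
wrist_force: [0.1, -0.1, 0.1]
gripper_width: 0.999
gripper_force: 0.0
```

Emit:
servo_tool([
  [0.04, 0.001, 0],
  [0.075, 0.002, 0],
  [0.095, 0.003, 0],
  [0.103, 0.003, 0],
  [0.103, 0.003, 0],
], spin=[-7, -14, -21, -28, -35], grip=[0, 0, 0, 0, 0])

```text
time_s: 21.4
tcp_pos: [0.4544, -0.3366, 0.2518]
ee_rot: [[0.568, -0.823, -0.001], [-0.823, -0.568, 0.0], [-0.001, 0.001, -1.0]]
wrist_force: [0.5, 0.7, -0.5]
gripper_width: 0.999
gripper_force: 0.0
```

Emit:
servo_tool([
  [0, 0, 0],
  [0, 0, 0],
  [0, 0, 0],
  [0, 0, 0],
  [0, 0, 0],
], spin=[-7, -14, -21, -28, -35], grip=[0, 0, 0, 0, 0])

```text
time_s: 21.82
tcp_pos: [0.4548, -0.3344, 0.2523]
ee_rot: [[0.939, -0.345, -0.0], [-0.345, -0.939, 0.0], [-0.001, -0.0, -1.0]]
wrist_force: [0.9, 0.0, -0.6]
gripper_width: 1.003
gripper_force: 0.0
```

Emit:
servo_tool([
  [0, 0, 0],
  [0, 0, 0],
  [0, 0, 0],
  [0, 0, 0],
  [0, 0, 0],
], spin=[-7, -14, -16, -16, -16], grip=[0, 0, 0, 0, 0])

```text
time_s: 22.23
tcp_pos: [0.4549, -0.3344, 0.2524]
ee_rot: [[0.997, -0.08, -0.0], [-0.08, -0.997, 0.0], [-0.0, -0.0, -1.0]]
wrist_force: [0.3, -0.5, -0.4]
gripper_width: 1.002
gripper_force: 0.0
```

```bash
python3 - <<'E'
from h import *
s=sense();p=capture("wrist");cv2.imwrite("pics/w2.png",p["pixels"])
print(s["tcp_pos"],s["joints"],np.round(s["ee_rot"],3))
W,c=world(p,(np.array(s["tcp_pos"]),np.array(s["ee_rot"])))
P=W[(W[:,2]>.012)&(W[:,2]<.1)&(np.hypot(W[:,0]-.4547,W[:,1]+.3345)<.065)]
q=fitcircle(P[P[:,2]>.084][:,:2],.029,[.4547,-.3345]).x
d=np.hypot(*(P[:,:2]-q).T);H=P[(d>.038)&(d<.06)]
print(q,len(P),len(H),np.degrees(np.arctan2(*(H[:,:2].mean(0)-q)[::-1])),H.mean(0))
E
```

```text
[ 0.45485982 -0.33437976  0.25240326] [-1.98811420e+01  1.59730347e+01 -7.76615825e+00 -7.43579486e-03
 -6.62793859e+01  1.05285609e+02] [[ 0.997 -0.08  -0.   ]
 [-0.08  -0.997  0.   ]
 [-0.    -0.    -1.   ]]
[ 0.45459336 -0.33444011] 2977 149 -4.486274604584166 [ 0.4997625  -0.33798411  0.07075339]
```

View pics/w2.png

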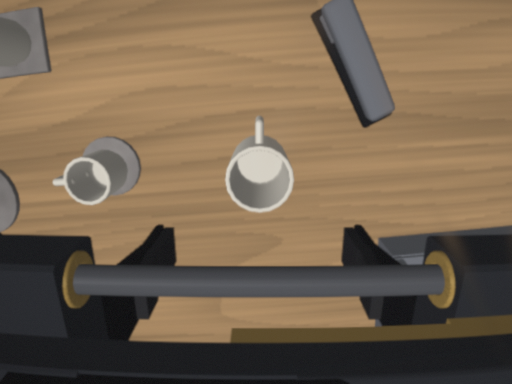

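The mug (260,175) is centred with its handle straight up at (260,125), and the espresso cup stands on its coaster at (95,175). Something grey at the lower right (390–510,240) may come close to the gripper body, so I'll check it.

```bash
python3 - <<'E'
from h import *
for c in("scene","side"):
    W,_=world(dict(np.load(c+"0.npz")))
    for lo,hi in((-.6,-.5),(-.5,-.45),(-.45,-.38)):
        for x0,x1 in((.25,.35),(.35,.4),(.4,.5),):
            m=(W[:,0]>x0)&(W[:,0]<x1)&(W[:,1]>lo)&(W[:,1]<hi)
            print(c,(x0,x1),(lo,hi),m.sum(),np.percentile(W[m][:,2],99).round(3) if m.sum() else None)
E
```

```text
scene (0.25, 0.35) (-0.6, -0.5) 0 None
scene (0.35, 0.4) (-0.6, -0.5) 0 None
scene (0.4, 0.5) (-0.6, -0.5) 701 0.001
scene (0.25, 0.35) (-0.5, -0.45) 343 0.007
scene (0.35, 0.4) (-0.5, -0.45) 536 0.001
scene (0.4, 0.5) (-0.5, -0.45) 1227 0.036
scene (0.25, 0.35) (-0.45, -0.38) 1319 0.002
scene (0.35, 0.4) (-0.45, -0.38) 776 0.001
scene (0.4, 0.5) (-0.45, -0.38) 1667 0.001
side (0.25, 0.35) (-0.6, -0.5) 947 0.131
side (0.35, 0.4) (-0.6, -0.5) 254 0.004
side (0.4, 0.5) (-0.6, -0.5) 618 0.004
side (0.25, 0.35) (-0.5, -0.45) 1638 0.129
side (0.35, 0.4) (-0.5, -0.45) 185 0.003
side (0.4, 0.5) (-0.5, -0.45) 233 0.039
side (0.25, 0.35) (-0.45, -0.38) 584 0.003
side (0.35, 0.4) (-0.45, -0.38) 275 0.003
side (0.4, 0.5) (-0.45, -0.38) 244 0.004
```

Clear. I'll descend and grip the mug.

Emit:
servo_tool([
  [0, 0, 0.03],
  [0, 0, 0.06],
  [0, 0, 0.085],
  [0, 0, 0.1],
  [0, 0, 0.105],
], spin=[0, 0, 0, 0, 0], grip=[0, 0, 0, 0, 0])

```text
time_s: 22.7
tcp_pos: [0.4533, -0.3337, 0.1445]
ee_rot: [[0.997, -0.08, -0.005], [-0.08, -0.997, 0.003], [-0.006, -0.002, -1.0]]
wrist_force: [0.5, 0.2, -0.2]
gripper_width: 0.997
gripper_force: 0.0
```

Emit:
servo_tool([
  [0, 0, 0.015],
  [0, 0, 0.035],
  [0, 0, 0.055],
  [0, 0, 0.07],
  [0, 0, 0.076],
], spin=[0, 0, 0, 0, 0], grip=[0, 0, 0, 0, 0])

```text
time_s: 23.12
tcp_pos: [0.4544, -0.3342, 0.0702]
ee_rot: [[0.997, -0.08, -0.002], [-0.08, -0.997, 0.001], [-0.002, -0.001, -1.0]]
wrist_force: [-0.5, 0.2, -0.2]
gripper_width: 0.998
gripper_force: 0.0
```

Emit:
servo_tool([
  [0, 0, 0],
  [0, 0, 0],
  [0, 0, 0],
  [0, 0, 0],
  [0, 0, 0],
], spin=[0, 0, 0, 0, 0], grip=[0, 0, 1, 1, 1])

```text
time_s: 23.53
tcp_pos: [0.4556, -0.3347, 0.0727]
ee_rot: [[0.997, -0.079, 0.002], [-0.079, -0.997, -0.001], [0.002, 0.001, -1.0]]
wrist_force: [0.1, -0.8, 0.1]
gripper_width: 0.852
gripper_force: 0.0
```

Emit:
servo_tool([
  [0, 0, 0],
  [0, 0, 0],
  [0, 0, 0],
  [0, 0, 0],
  [0, 0, 0],
], spin=[0, 0, 0, 0, 0], grip=[1, 1, 1, 1, 1])

```text
time_s: 23.95
tcp_pos: [0.4552, -0.3347, 0.0719]
ee_rot: [[0.997, -0.079, 0.001], [-0.079, -0.997, -0.0], [0.001, 0.0, -1.0]]
wrist_force: [-0.2, -0.4, 2.6]
gripper_width: 0.688
gripper_force: 30.0
```

Emit:
servo_tool([
  [0, 0, 0],
  [0, 0, 0],
  [0, 0, 0],
  [0, 0, 0],
  [0, 0, 0],
], spin=[0, 0, 0, 0, 0], grip=[1, 1, 1, 1, 1])

```text
time_s: 24.37
tcp_pos: [0.4552, -0.3347, 0.0719]
ee_rot: [[0.997, -0.079, 0.001], [-0.079, -0.997, -0.0], [0.001, 0.0, -1.0]]
wrist_force: [-1.4, -0.9, 5.1]
gripper_width: 0.682
gripper_force: 29.9
```

Emit:
servo_tool([
  [0, 0, -0.015],
  [0, 0, -0.04],
  [0, 0, -0.07],
  [0, 0, -0.09],
  [0, 0, -0.1],
], spin=[0, 0, 7, 14, 21], grip=[1, 1, 1, 1, 1])

```text
time_s: 24.78
tcp_pos: [0.4555, -0.3344, 0.1731]
ee_rot: [[0.9, -0.436, 0.002], [-0.436, -0.9, -0.0], [0.002, -0.001, -1.0]]
wrist_force: [0.7, 0.0, -2.7]
gripper_width: 0.684
gripper_force: 30.0
```

Emit:
servo_tool([
  [0, 0, 0],
  [0, 0, 0],
  [0, 0, 0],
  [0, 0, 0],
  [0, 0, 0],
], spin=[7, 14, 21, 28, 35], grip=[1, 1, 1, 1, 1])

```text
time_s: 25.2
tcp_pos: [0.4539, -0.3335, 0.1695]
ee_rot: [[0.486, -0.874, -0.003], [-0.874, -0.486, 0.003], [-0.004, 0.001, -1.0]]
wrist_force: [0.0, -0.2, -3.5]
gripper_width: 0.688
gripper_force: 30.0
```

Emit:
servo_tool([
  [0, 0, 0],
  [0, 0, 0],
  [0, 0, 0],
  [0, 0, 0],
  [0, 0, 0],
], spin=[7, 14, 21, 28, 30], grip=[1, 1, 1, 1, 1])

```text
time_s: 25.62
tcp_pos: [0.4538, -0.3335, 0.1695]
ee_rot: [[-0.015, -1.0, -0.003], [-1.0, 0.015, 0.003], [-0.003, 0.003, -1.0]]
wrist_force: [0.5, -1.0, -2.6]
gripper_width: 0.686
gripper_force: 30.0
```

Emit:
servo_tool([
  [-0.02, 0.001, 0],
  [-0.055, 0.003, 0],
  [-0.092, 0.005, 0],
  [-0.129, 0.007, 0],
  [-0.166, 0.009, 0],
], spin=[0, 0, 0, 0, 0], grip=[1, 1, 1, 1, 1])

```text
time_s: 26.03
tcp_pos: [0.4458, -0.1666, 0.1698]
ee_rot: [[-0.011, -1.0, -0.004], [-1.0, 0.011, 0.001], [-0.001, 0.004, -1.0]]
wrist_force: [-0.2, 0.5, -2.2]
gripper_width: 0.685
gripper_force: 30.0
```

Emit:
servo_tool([
  [-0.037, 0.002, 0],
  [-0.074, 0.004, 0],
  [-0.111, 0.006, 0],
  [-0.148, 0.008, 0],
  [-0.17, 0.009, 0],
], spin=[0, 0, 0, 0, 0], grip=[1, 1, 1, 1, 1])

```text
time_s: 26.45
tcp_pos: [0.4384, 0.0043, 0.1703]
ee_rot: [[-0.008, -1.0, -0.003], [-1.0, 0.008, 0.001], [-0.001, 0.003, -1.0]]
wrist_force: [1.0, 0.7, -2.5]
gripper_width: 0.689
gripper_force: 30.0
```

Emit:
servo_tool([
  [-0.01, 0, 0],
  [-0.014, 0, 0],
  [-0.014, 0, 0.015],
  [-0.014, 0, 0.035],
  [-0.014, 0, 0.055],
], spin=[0, 0, 0, 0, 0], grip=[1, 1, 1, 1, 1])

```text
time_s: 26.87
tcp_pos: [0.4399, 0.015, 0.1157]
ee_rot: [[-0.011, -1.0, -0.0], [-1.0, 0.011, 0.0], [-0.0, 0.0, -1.0]]
wrist_force: [0.1, 0.2, -3.7]
gripper_width: 0.685
gripper_force: 30.0
```

Emit:
servo_tool([
  [0, 0, 0.01],
  [0, 0, 0.018],
  [0, 0, 0.025],
  [0, 0, 0.03],
  [0, 0, 0.033],
], spin=[0, 0, 0, 0, 0], grip=[1, 1, 1, 1, 1])

```text
time_s: 27.28
tcp_pos: [0.4402, 0.0153, 0.0831]
ee_rot: [[-0.01, -1.0, -0.0], [-1.0, 0.01, -0.0], [0.0, 0.0, -1.0]]
wrist_force: [0.8, 0.4, -3.0]
gripper_width: 0.688
gripper_force: 30.0
```

Emit:
servo_tool([
  [0, 0.002, 0],
  [0, 0.003, 0.001],
  [0, 0.003, 0.002],
  [0, 0.003, 0.003],
  [0, 0.003, 0.004],
], spin=[0, 0, 0, 0, 0], grip=[1, 1, 1, 1, 1])

```text
time_s: 27.7
tcp_pos: [0.4374, 0.0159, 0.0799]
ee_rot: [[-0.009, -1.0, 0.001], [-1.0, 0.009, 0.0], [-0.0, -0.001, -1.0]]
wrist_force: [-3.8, 2.0, 7.2]
gripper_width: 0.687
gripper_force: 29.9
```

Emit:
servo_tool([
  [0, 0, 0.001],
  [0, 0, 0.001],
  [0, 0, 0.001],
  [0, 0, 0.001],
  [0, 0, 0.001],
], spin=[0, 0, 0, 0, 0], grip=[1, 1, 1, 1, 1])

```text
time_s: 28.12
tcp_pos: [0.4375, 0.0159, 0.0799]
ee_rot: [[-0.008, -1.0, 0.001], [-1.0, 0.008, 0.0], [-0.0, -0.001, -1.0]]
wrist_force: [-3.6, 0.5, 9.1]
gripper_width: 0.69
gripper_force: 29.9
```

Contact. I'll release, retreat and check.

Emit:
servo_tool([
  [0, 0, 0],
  [0, 0, 0],
  [0, 0, 0],
  [0, 0, 0],
  [0, 0, 0],
], spin=[0, 0, 0, 0, 0], grip=[0, 0, 0, 0, 0])

```text
time_s: 28.53
tcp_pos: [0.4374, 0.0158, 0.0786]
ee_rot: [[-0.009, -1.0, 0.0], [-1.0, 0.009, 0.0], [-0.0, -0.0, -1.0]]
wrist_force: [0.2, 0.0, 0.5]
gripper_width: 0.961
gripper_force: 0.0
```

Emit:
servo_tool([
  [0, 0, 0],
  [0, 0, 0],
  [0, 0, 0],
  [0, 0, -0.005],
  [0, 0, -0.02],
], spin=[0, 0, 0, 0, 0], grip=[0, 0, 0, 0, 0])

```text
time_s: 28.95
tcp_pos: [0.4358, 0.0152, 0.0974]
ee_rot: [[-0.01, -1.0, -0.005], [-1.0, 0.01, -0.002], [0.002, 0.005, -1.0]]
wrist_force: [0.4, 0.0, -0.2]
gripper_width: 0.998
gripper_force: 0.0
```

Emit:
servo_tool([
  [0, 0, -0.035],
  [0, 0, -0.07],
  [0, 0, -0.11],
  [0, 0, -0.15],
  [0, 0, -0.18],
], spin=[0, 0, 0, 0, 0], grip=[0, 0, 0, 0, 0])

```text
time_s: 29.37
tcp_pos: [0.4376, 0.0156, 0.2827]
ee_rot: [[-0.009, -1.0, 0.005], [-1.0, 0.009, 0.001], [-0.001, -0.005, -1.0]]
wrist_force: [1.1, 1.2, 0.5]
gripper_width: 1.0
gripper_force: 0.0
```

Emit:
servo_tool([
  [0, 0, 0],
  [0, 0, 0],
  [0, 0, 0],
  [0, 0, 0],
  [0, 0, 0],
], spin=[0, 0, 0, 0, 0], grip=[0, 0, 0, 0, 0])

```text
time_s: 29.78
tcp_pos: [0.4365, 0.0155, 0.2772]
ee_rot: [[-0.009, -1.0, -0.003], [-1.0, 0.009, -0.001], [0.001, 0.003, -1.0]]
wrist_force: [-0.0, -0.3, -0.2]
gripper_width: 0.998
gripper_force: 0.0
```

```bash
python3 - <<'E'
from h import *
cups={"mug":(.437,.015,.031,.1),"espresso_cup":(.460,-.162,.025,.066),"beaker":(.5965,.2225,.031,.118),"shot_cup":(.610,-.076,.025,.07),"pen_pot":(.448,.145,.034,.085)}
ims=[]
for c in("scene","side"):
    p=capture(c);ims.append(p["pixels"]);W,col=world(p)
    for n,(x,y,r,h) in cups.items():
        P=W[(np.hypot(W[:,0]-x,W[:,1]-y)<.06)&(W[:,2]>.018)&(W[:,2]<h+.01)]
        q=fitcircle(P[P[:,2]<h-.008][:,:2],r,[x,y]).x
        print(c,n,"off mm",((q-[x,y])*1000).round(1),"top",np.percentile(P[:,2],98).round(3),[np.round(d["point"],3).tolist() for d in tip_of(n,c)[:1]])
cv2.imwrite("pics/end.png",cv2.resize(np.hstack(ims),(800,300),interpolation=cv2.INTER_AREA))
E
```

```text
scene mug off mm [-0.7  1.2] top 0.099 [[0.436, 0.015, 0.012]]
scene espresso_cup off mm [0.6 1.5] top 0.065 [[0.462, -0.158, 0.009]]
scene beaker off mm [ 0.  -0.4] top 0.116 [[0.596, 0.222, 0.009]]
scene shot_cup off mm [-0.2 -0.3] top 0.069 [[0.607, -0.077, 0.005]]
scene pen_pot off mm [-1.   0.2] top 0.091 [[0.453, 0.147, -0.001]]
side mug off mm [0.1 3.2] top 0.1 [[0.44, 0.021, 0.007]]
side espresso_cup off mm [0.7 3.7] top 0.067 [[0.459, -0.164, 0.005]]
side beaker off mm [0.8 0.2] top 0.118 [[0.597, 0.222, 0.008]]
side shot_cup off mm [-0.1  1.1] top 0.071 [[0.61, -0.076, 0.003]]
side pen_pot off mm [ 0.4 -0.4] top 0.09 [[0.451, 0.141, -0.004]]
```

View pics/end.png

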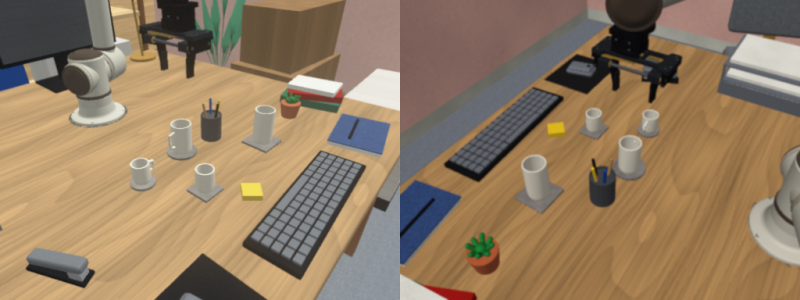

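Both views show all four cups upright in the middle of their own coasters, with measured offsets under 4 mm. In the left view the mug is at (181,138), the espresso cup (143,173), the beaker (264,127) and the shot cup (205,180). The pen pot has not moved.

```bash
python3 -c "
from station import *
print(finish_job())"
```

```text
the job is handed in; nothing more can be done
None
```

All four cups stand upright and released on their own coasters, about 4 mm or less off centre by camera; the pen pot was left untouched, and the job was handed in at about 30 s (the hand-in returned no verdict).

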